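# Shut and pin a gasketed control console

### The arm

A 6-joint arm with a two-finger parallel gripper is mounted at the origin on the work surface. World frame = base frame: x ahead of the robot, y to its left, z up, the work surface at z = 0. Lengths are in m, angles in rad, forces in N, time in s.
With the tool pointing down it reaches from about 0.375 to 0.975 m from the base axis. Payload 3.8 kg.
Tool frame: the origin (TCP) lies at the very end of the fingers, on their centre line; the grasp point (between the pads) lies 19 mm behind it; z points along the fingers, y is the line along which they close (so a half turn about z gives the same grasp; the last joint's range is limited). The gripper opens to 88 mm and grips with 3 to 60 N. Pads are 18 mm wide; open, the fingers measure 123 mm over their backs; the gripper's body (75 mm by 187 mm) begins 45 mm behind the grasp point.
Start: joints at [-1.18, 0.264, 1.604, -0, 1.274, -0.037], TCP at [0.28, -0.614, 0.239] pointing down, gripper open.
Joint ranges: [-2.63, 2.63], [-0.94, 2.18], [0.31, 2.57], [-1.31, 4.45], [0, 2.66], [-2.55, 2.55]. Speed limits (rad/s): [2.57, 2.57, 3.14, 3.14, 3.14, 3.14].

### API

Orientations are given as [roll, pitch, yaw] about the fixed x, y, z axes, in that order (R = Rz(yaw) Ry(pitch) Rx(roll)).
In Python, from workcell import ctrl gives the robot as it stands.
- The arm moves only by the tool drive_tool, never from a script. Its argument "motion" is a list that holds one entry, the list of rows, each a list of 7 numbers: the turn, a rotation vector about the tool's x, y, z in rad, then the shift along the tool's x, y, z in m, then the opening, from 0 (shut) to 1 (fully open). A call has 1 to 20 rows; each row shifts and turns the commanded pose from where the row before left it, along the tool's axes as they then stand; what a row does not reach is not made up. A row lasts 1/12 s, in which the tool goes at most 41.7 mm and 7.16 degrees, less where a joint would pass 70% of its speed; a pose out of reach is approached as far as the arm can. A call with a gripper value outside its range is refused whole. The fingers move at their own pace and stop on an object; the grip force is fixed at half the most. Time passes only in rows, so rows that do not move let the fingers close. It gives the time, the measured TCP pose, the force, the opening and the grip force at its end, in the units of the state.
- ctrl.sense(): the state, without advancing time (a new reading comes with each control period).
- ctrl.camera(name): name is "scene" or "side" or "wrist"; returns a dict with "img" (384x512x3 uint8, red, green, blue), "vertical_fov" (degrees; the focal length in pixels is half the picture's height over the tangent of half this angle, whatever the lens; pixels are square), "cx", "cy" (the principal point, pixels), "k1" (the pictures are not rectified: a ray, as slopes to the right and down, at radius r is drawn at 1 + k1 r^2 times it, then the intrinsics apply), "rvec" (rotation vector, rad) and "tvec" (3), from world to camera coordinates, as OpenCV has them. Camera axes: x right, y down, z forward; pixel columns grow to the right and rows downward; lengths in m; the calibration is good to about 2 mm. A picture is of the moment at which its call begins. There is no depth.
- ctrl.finish_job(): hands the job in; it is judged then, once.
The state is a dict: "clock": time; "joint_pos": joint angles; "joint_vel": joint speeds; "joint_efforts": joint torques, N m; "ee_pos": TCP position; "eef_rot": TCP orientation; "force": force on the tool from outside, world axes, zero at the start; "moment": the same for the moment, N m; "gripper_width": finger opening in m; "finger_force": force on a finger pad.
Only numpy, scipy, OpenCV 4.12 (cv2) and the standard library are available. Lean on these libraries where they do the work, as an engineer would, in place of code of your own. Each camera call takes 0.05 s, during which the arm holds its last target. There are 200 camera calls.

### The job

Close up the control console: swing its sloping lid down and press it against the gasket until the spring latch catches and holds it shut. Then take the steel locking pin with the collar out of the wooden tool block and thread it, grip outwards, through the three lined-up holes of the hasp at the side of the lid until its collar rests on the lid's tab, and let go. Leave the other tools and things on the bench where they are.

Things in the scene. Friction and masses are not known exactly. Their poses are not given: they have to be found in the camera images.
- console: light grey sheet-metal control console fixed to the table, 240 mm wide and 251 mm deep, lid sloping 30 degrees down to its front when shut. Origin: on the table, amid the width, 120 mm behind the front wall; x from front to back, y to the left seen from the front, z up. Front wall 85 mm high; the lid's hinge line runs along y at x = 79.2, z = 200 mm; behind it a level ledge 52 mm deep
- lid (a joint): opening angle, rad: 0 latched, positive open (starts 0.65 to 1.0; 0.52 is level). Stiff hinge: stays at any angle, 1 to 6 N at the front move it. Below 0.02 the sponge gasket pushes back; the latch catches at about 0 to -0.005 with 12 to 15 N pressed square to the lid at lid_press; hard stop at -0.02 (about 25 N). Let go too early, it springs back to about 0.015
- lid_press (a point): point on the lid's top face, on its centre line, 205 mm from the hinge line, 31 mm from the front edge, where to press; the face is bare for 50 mm on each side, up to 60 mm above it and down to the front edge. Axes of the lid: x up the slope to the hinge, y along the hinge, z square out of the lid's outer face
- lid_hinge (a point): middle of the lid's hinge line, axes as for lid_press. The lid is a plate 252 mm wide (y) and 236 mm long, its top face 2 mm above the hinge line in the lid's z; push-buttons and switches up to 24 mm high stand on its half nearer the hinge
- hasp (a point): centre of the 13 mm hole in the lid's steel hasp tab (40 x 46 x 4 mm), on the tab's top face; in the lid's axes 150 mm below the hinge line, 150 mm to the right (-y) of the centre line, 24 mm outside the lid's right edge, 8 mm below the lid's top face. Axes of the lid: z is the hole's axis, outwards; when shut it leans 30 degrees from vertical towards the console's front
- bracket (a point): centre of the 13 mm hole in the upper leg of the fixed steel U bracket under the hasp tab, on the leg's top face; axes of the shut lid. A second holed leg lies 28 mm below it along the hole's axis; both 4 mm thick. With the lid latched the tab's top face lies 8 mm above this point and the three holes are in line
- latch (a joint): travel of the slam latch's spring bolt in m: 0 when sprung home, grows up to about 0.012 as the strike under the closing lid pushes the bolt and its round black knob (24 mm, middle of the front wall, 72 mm above the table) out towards the front; snaps back to 0 when the latch catches
- pin: steel locking pin, 129 mm long: shank 10 mm thick and 64 mm long with a round nose, collar 24 mm across and 5 mm thick, then a ribbed cylindrical grip 18 mm thick and 60 mm long. Origin: on the axis at the collar's underside; z along the axis, from the shank to the grip. It stands grip-up in one of the block's holes, collar on the block; about 120 g
- block: wooden tool block fixed to the table, 70 mm (x) by 200 mm (y) by 80 mm high, on the left or the right of the console; origin at the centre of its underside. Three holes 13 mm wide and 74 mm deep in its top at y = -65, 0 and 65 mm hold the pin, the punch and the screwdriver, in any order
- screwdriver: stubby screwdriver standing blade-down in a hole of the wooden block: bulbous plastic handle 28 mm across and 70 mm tall above the block, no collar; origin at the underside of the handle, on the block's top face. Leave it
- punch: steel centre punch standing point-down in a hole of the wooden block: stepped plain body 18 mm across and 46 mm tall above the block; origin at the underside of the body, on the block's top face. Leave it
- tape_measure: tape measure, 75 x 40 x 68 mm, standing on the table; origin at the centre of its underside. Leave it
- battery: black tool battery, 115 x 75 x 62 mm, on the table; origin at the centre of its underside. Leave it
- wrench: combination wrench 180 mm long, 8 mm thick, lying flat on the left of the console; origin at the centre of its underside. Leave it
- tape_roll: roll of electrical tape, 68 mm across, 19 mm high, lying flat; origin at the centre of its underside. Leave it
- carton: closed cardboard carton, 80 x 60 x 60 mm; origin at the centre of its underside. Leave it
There are look-alikes about, which are no part of the job. What is shaped like the pin but green is not meant.

How it is judged:
On the way, in this order (a step that is already met when the one before it is completed fails the run):
1. the lid is shut against its gasket and the latch has caught (value of joint lid below 0.005 rad and value of joint latch below 0.0015 m), for 0.2 s.
2. the pin is through the three holes of the hasp, its collar on the tab (all of step 1 and z of pin in the frame of hasp below 0.004 m and x of pin in the frame of hasp between -0.003 and 0.003 m and y of pin in the frame of hasp between -0.003 and 0.003 m and angle between the z axis of pin and the z axis of hasp, either way round below 0.1 rad), for 0.2 s.
At the end, for the whole second after the job is handed in: The lid is latched (joint lid below 0.005 rad, the latch bolt within 1.5 mm of home); the pin is through the hasp, its collar's underside within 4 mm of the tab's top face, its axis within 3 mm sideways and 0.1 rad of the hole's; the pin is at rest (all of step 2 and linear speed of pin below 0.02 m/s); the robot touches nothing.
It fails at once if the screwdriver or the punch is moved more than 30 mm (distance of any of screwdriver, punch from where it was at the start of the episode above 0.03 m).
It fails at once if another thing on the bench is moved more than 40 mm (distance of any of tape_measure, battery, wrench, tape_roll, carton from where it was at the start of the episode above 0.04 m).
It also fails if it takes over 59 s, if anything falls off the work surface, if the arm or the gripper's body presses on something with over 40 N, if the wrist force passes 120 N, or if a joint passes its speed limit or range.

## Working session

There is one attempt and no reset: what is moved stays moved. The work goes in short steps, Python scripts to look and compute and a tool call to move; the robot and the scene stay as the last step left them, time stands still between calls to the robot, and variables do not carry over. Pictures are saved under pics/ and viewed, at most 10 in all, crops included, and the job is handed in when it is done.

Besides the shell and the picture viewer there is one more tool, called after "Call:" as name(argument=value, ...), one argument or row to a line, values as JSON. drive_tool: Moves the arm, as the interface text tells. Its arguments: {"type":"object","properties":{"motion":{"type":"array"}},"required":["motion"]}

```bash
mkdir -p pics; ls; cat > h.py <<'E'
import numpy as np, cv2
from scipy.spatial.transform import Rotation as R
from workcell import ctrl
def cam(n):
    c=ctrl.camera(n); h=c['img'].shape[0]
    c['f']=h/2/np.tan(np.radians(c['vertical_fov'])/2)
    c['R']=R.from_rotvec(np.ravel(c['rvec'])).as_matrix(); c['t']=np.ravel(c['tvec']); c['o']=-c['R'].T@c['t']
    return c
def ray(c,u,v):
    d=np.array([(u-c['cx'])/c['f'],(v-c['cy'])/c['f']]); s=d.copy()
    for _ in range(20): s=d/(1+c['k1']*(s@s))
    r=c['R'].T@np.array([s[0],s[1],1]); return r/np.linalg.norm(r)
def onz(c,u,v,z):
    r=ray(c,u,v); return c['o']+r*(z-c['o'][2])/r[2]
def proj(c,p):
    q=c['R']@np.asarray(p)+c['t']; s=q[:2]/q[2]; s=s*(1+c['k1']*(s@s)); return s*c['f']+[c['cx'],c['cy']]
def tri(*L):
    A=np.zeros((3,3));b=np.zeros(3)
    for c,u,v in L:
        r=ray(c,u,v);P=np.eye(3)-np.outer(r,r);A+=P;b+=P@c['o']
    p=np.linalg.solve(A,b); return p,[np.linalg.norm(proj(c,p)-[u,v]) for c,u,v in L]
def save(n,img,s=1): cv2.imwrite(f'pics/{n}.png',cv2.resize(img,None,fx=s,fy=s,interpolation=cv2.INTER_CUBIC)[...,::-1])
def tcp():
    s=ctrl.sense(); return np.array(s['ee_pos']),R.from_euler('xyz',s['eef_rot']).as_matrix()
E
python3 - <<'E'
from h import *
import pickle
d={n:cam(n) for n in ['scene','side','wrist']}
pickle.dump(d,open('d0.pkl','wb'))
for n in d: print(n,d[n]['o'],d[n]['f'],d[n]['k1'])
save('scene',d['scene']['img'],1.5);save('side',d['side']['img'],1.5)
print(ctrl.sense())
E
```

```text
pics
scene [1.32267266 0.29195028 1.1342415 ] 398.35076622189706 0.028910348356034007
side [0.20255517 0.37916511 0.99047876] 365.28201831781956 -0.1146224711806916
wrist [ 0.34817552 -0.58279226  0.38244786] 320.1693547754564 -0.03969869219901059
{'clock': 0.15, 'joint_pos': array([-1.17993850e+00,  2.64577811e-01,  1.60505902e+00, -3.35424821e-05,
        1.27370405e+00, -3.69796430e-02]), 'joint_vel': array([-0.00090362, -0.00297683, -0.00378753, -0.00071184, -0.00097437,
       -0.00034384]), 'joint_efforts': array([ 5.34892952e-04, -5.02847993e+01, -3.57468545e+01,  7.29081966e-02,
        2.49821821e-02, -1.00633983e-04]), 'ee_pos': array([ 0.27978873, -0.61367438,  0.23767626]), 'eef_rot': array([-3.13984443e+00, -3.26003267e-05,  4.27847291e-01]), 'force': array([0.31886908, 0.06901506, 0.37197539]), 'moment': array([-0.02473632,  0.02581101,  0.01638179]), 'finger_force': 0.0, 'gripper_width': 0.08827849311387483}
```

View pics/scene.png

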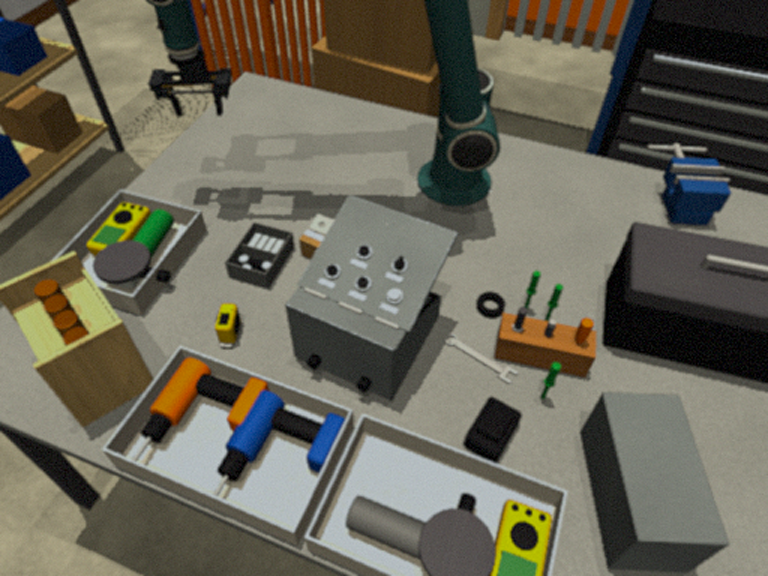

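View pics/side.png

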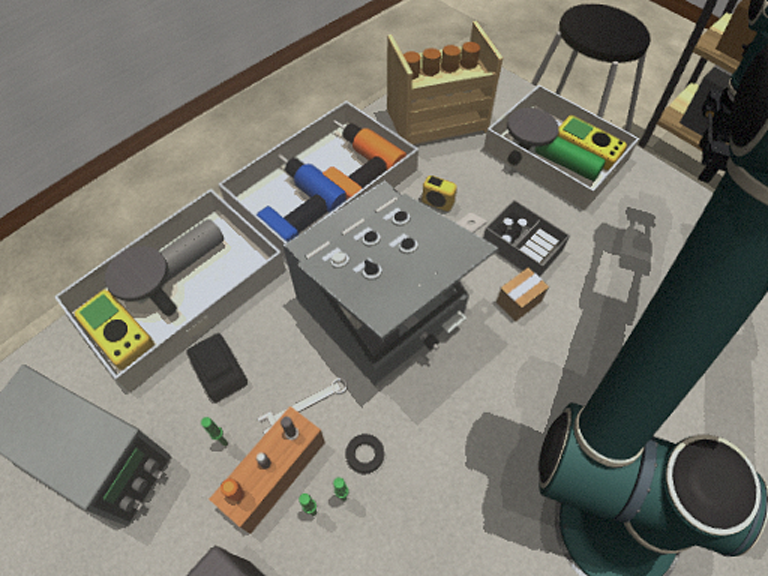

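Scene view (from behind the console): lid corners are roughly at (347,197), (457,232), (410,330) and (291,300) px. The block is at (546,343), with the dark grip at (519,318), a shorter grey item at (551,328) and the orange screwdriver at (585,330). The side view shows the same three at (289,425), (263,460) and (231,490). The green pins are decoys. I'll enlarge the block and console to confirm which is the pin.

```bash
python3 - <<'E'
from h import *
import pickle
d=pickle.load(open('d0.pkl','rb'))
S=d['scene']['img'];T=d['side']['img']
def crop(I,x,y,w,h,W,H): return cv2.resize(I[y:y+h,x:x+w],(W,H),interpolation=cv2.INTER_CUBIC)
top=np.hstack([crop(S,190,125,130,100,390,300),crop(S,310,170,100,75,400,300)])
bot=np.hstack([crop(T,185,115,156,120,390,300),crop(T,135,265,100,75,400,300)])
save('crops',np.vstack([top,bot]))
E
```

```text
(no output)
```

View pics/crops.png

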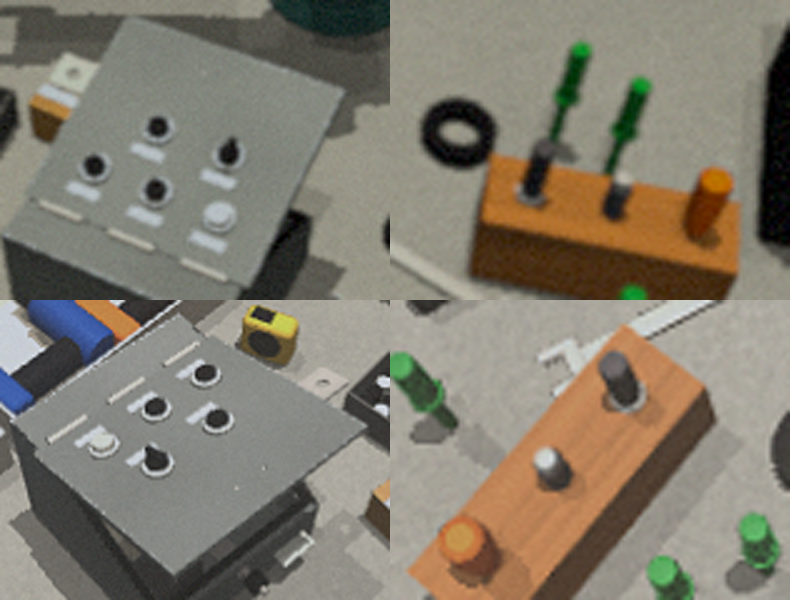

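The crop confirms it: the pin is the tall dark grip with a light collar, nearest the console (scene crop (538,170), side crop (622,378)). The grey item is shorter with no collar, so it's the punch. Orange is the screwdriver. Next I triangulate the lid and the pin.

```bash
python3 - <<'E'
from h import *
import pickle
np.set_printoptions(precision=4,suppress=True)
d=pickle.load(open('d0.pkl','rb'))
S,T=d['scene'],d['side']
cs=lambda u,v:(190+u/3,125+v/3); ct=lambda u,v:(185+u/2.5,115+(v-300)/2.5)
bs=lambda u,v:(310+(u-390)/4,170+v/4); bt=lambda u,v:(135+(u-390)/4,265+(v-300)/4)
def P(n,a,b):
    p,e=tri((S,*a),(T,*b)); print(n,p,np.round(e,1)); return p
fr=P('frontR',cs(133,17),ct(367,427)); fl=P('frontL',cs(345,93),ct(175,578))
P('tab',cs(75,72),ct(322,383)); P('ledgeBR',cs(5,238),ct(183,318))
h=[P('h',cs(60,210),ct(182,353)),P('h',cs(130,240),ct(127,390)),P('h',cs(203,270),ct(68,428))]
top=P('pintop',bs(543,145),bt(612,357)); P('pincollar',bs(532,195),bt(628,396)); P('punchtop',bs(622,180),bt(545,457)); P('drvtop',bs(715,178),bt(459,540))
P('tape',bs(458,132),bs and (365/1.5,454/1.5))
P('carton top',(0,0),(0,0)) if 0 else None
v=fl-fr; print('w',np.linalg.norm(v),'yaw',np.degrees(np.arctan2(v[1],v[0]))-90)
v=h[2]-h[0]; print('yawh',np.degrees(np.arctan2(v[1],v[0]))-90)
for n,px in dict(wrench_ring=(340,386),battery=(217,350)).items(): print(n,onz(T,px[0]/1.5,px[1]/1.5,0.0))
for n,z in (('collar+5',.085),): print(onz(S,*bs(532,195),z),onz(T,*bt(628,396),z),onz(S,*bs(543,145),.145),onz(T,*bt(612,357),.145))
E
```

```text
frontR [ 0.4361 -0.1256  0.2602] [1.2 1.5]
frontL [0.4568 0.1225 0.2567] [0.7 1. ]
tab [ 0.5143 -0.1581  0.2335] [0.6 0.7]
ledgeBR [ 0.7114 -0.147   0.1878] [1.6 1.6]
h [ 0.6681 -0.1038  0.1999] [0.6 0.6]
h [ 0.6749 -0.0243  0.1983] [0.7 0.7]
h [0.6822 0.0558 0.1993] [0.7 0.8]
pintop [0.5061 0.2914 0.1449] [0.6 0.8]
pincollar [0.5038 0.2944 0.0769] [0.8 1. ]
punchtop [0.4963 0.3572 0.1202] [0.5 0.6]
drvtop [0.4861 0.4223 0.1434] [0.1 0.2]
tape [0.4054 0.2183 0.0051] [0.4 0.5]
w 0.24898537904421625 yaw -4.771007088243792
yawh -5.069120440464829
wrench_ring [0.5338 0.1579 0.    ]
battery [0.7642 0.2799 0.    ]
[0.5104 0.2969 0.085 ] [0.5009 0.2926 0.085 ] [0.5065 0.2933 0.145 ] [0.506  0.2895 0.145 ]
```

Call:
drive_tool(
  motion=[
    [[0,0,0,0.022,-0.0233,-0.0045,0],[0,0,0,0.022,-0.0233,-0.0045,0],[0,0,0,0.022,-0.0233,-0.0045,0],[0,0,0,0.022,-0.0233,-0.0045,0],[0,0,0,0.022,-0.0233,-0.0045,0],[0,0,0,0.022,-0.0233,-0.0045,0],[0,0,0,0.022,-0.0233,-0.0045,0],[0,0,0,0.022,-0.0233,-0.0045,0],[0,0,0,0.022,-0.0233,-0.0045,0],[0,0,0,0.022,-0.0233,-0.0045,0],[0,0,0,0.022,-0.0233,-0.0045,0],[0,0,0,0.022,-0.0233,-0.0045,0],[0,0,0,0.022,-0.0233,-0.0045,0],[0,0,0,0.022,-0.0233,-0.0045,0],[0,0,0,0.022,-0.0233,-0.0045,0],[0,0,0,0.022,-0.0233,-0.0045,0],[0,0,0,0.022,-0.0233,-0.0045,0],[0,0,0,0.022,-0.0233,-0.0045,0],[0,0,0,0.022,-0.0233,-0.0045,0],[0,0,0,0.022,-0.0233,-0.0045,0]],
  ],
)

```text
clock: 1.82
ee_pos: [0.487, -0.006, 0.3287]
eef_rot: [-3.142, 0.0, 0.428]
force: [0.5, 0.1, -0.2]
gripper_width: 0.0008
finger_force: 0.0
```

Call:
drive_tool(
  motion=[
    [[0,0,-0.1056,0,0,0,0],[0,0,-0.1056,0,0,0,0],[0,0,-0.1056,0,0,0,0],[0,0,-0.1056,0,0,0,0],[0,0,-0.1056,0,0,0,0],[0,0,-0.1056,0,0,0,0],[0,0,-0.1056,0,0,0,0],[0,0,-0.1056,0,0,0,0],[0,0,-0.1056,0,0,0,0],[0,0,-0.1056,0,0,0,0],[0.083,0,0,0,0,0,0],[0.083,0,0,0,0,0,0],[0.083,0,0,0,0,0,0],[0,0,0,0,0,0,0],[0,0,0,0,0,0,0]],
  ],
)

```text
clock: 3.07
ee_pos: [0.4875, -0.0077, 0.3274]
eef_rot: [-2.891, 0.0, 1.484]
force: [-0.2, 0.9, 0.1]
gripper_width: 0.0006
finger_force: 0.0
```

```bash
cat >> h.py <<'E'
np.set_printoptions(precision=4,suppress=True)
YAW=np.radians(-5); ex=np.array([np.cos(YAW),np.sin(YAW),0]); ey=np.array([-np.sin(YAW),np.cos(YAW),0]); ez=np.array([0,0,1.])
H=np.array([.675,-.022,.200])
def lid(a):
    b=a-np.pi/6; xl=np.cos(b)*ex-np.sin(b)*ez; zl=np.sin(b)*ex+np.cos(b)*ez; return xl,zl
def go(p,Rt):
    p0,R0=tcp(); print('turn',R.from_matrix(R0.T@Rt).as_rotvec(),'shift now',R0.T@(p-p0),'shift after turn',Rt.T@(p-p0))
E
python3 - <<'E'
from h import *
s=ctrl.sense();print(s['clock'],s['ee_pos'],s['joint_pos'],s['force'])
xl,zl=lid(.77); Rt=np.c_[ey,xl,-zl]
go(H-.205*xl+.002*zl,Rt)
c=cam('side'); save('s2',c['img'],1.5)
E
```

```text
3.0667 [ 0.4875 -0.0077  0.3274] [-0.0699  0.0293  1.7283  0.0042  1.6342  0.017 ] [-0.2383  0.8623  0.0886]
turn [-0.0039  0.0001  0.0001] shift now [0.0021 0.0087 0.0756] shift after turn [0.0021 0.0085 0.0757]
```

View pics/s2.png

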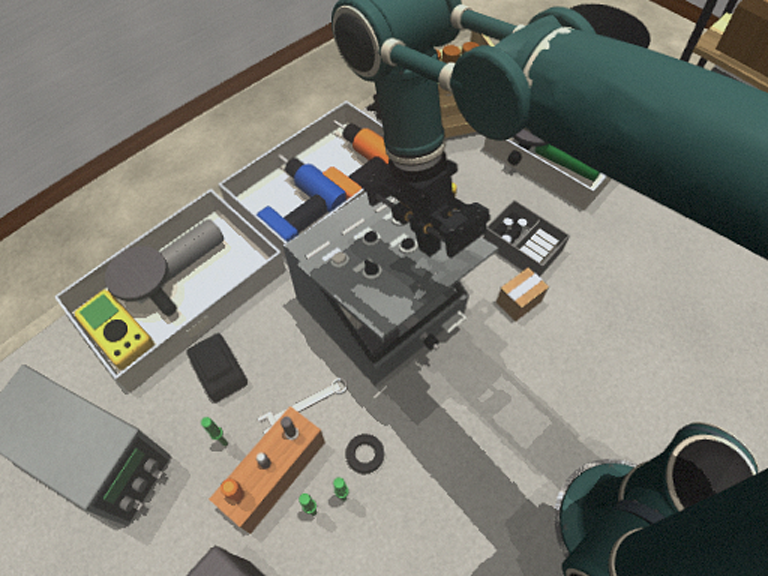

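The picture shows the closed fingers hovering over the lid's front half. I'll come down to contact and follow the arc.

Call:
drive_tool(
  motion=[
    [[0,0,0,0,0.0017,0.0142,0],[0,0,0,0,0.0017,0.0142,0],[0,0,0,0,0.0017,0.0142,0],[0,0,0,0,0.0017,0.0142,0],[0,0,0,0,0.0017,0.0142,0],[-0.05,0,0,0,0.00026,0.01025,0],[-0.05,0,0,0,0.00026,0.01025,0],[-0.05,0,0,0,0.00026,0.01025,0],[-0.05,0,0,0,0.00026,0.01025,0],[-0.05,0,0,0,0.00026,0.01025,0],[-0.05,0,0,0,0.00026,0.01025,0]],
  ],
)

```text
clock: 4.03
ee_pos: [0.4711, -0.0062, 0.1976]
eef_rot: [3.085, -0.0, 1.484]
force: [-1.3, 0.1, 2.1]
gripper_width: 0.0003
finger_force: 1.1
```

Call:
drive_tool(
  motion=[
    [[-0.05,0,0,0,0.00026,0.01025,0],[-0.05,0,0,0,0.00026,0.01025,0],[-0.05,0,0,0,0.00026,0.01025,0],[-0.05,0,0,0,0.00026,0.01025,0],[-0.05,0,0,0,0.00026,0.01025,0],[-0.05,0,0,0,0.00026,0.01025,0],[-0.05,0,0,0,0.00026,0.01025,0],[0,0,0,0,0,0,0]],
  ],
)

```text
clock: 4.7
ee_pos: [0.4839, -0.0073, 0.1246]
eef_rot: [2.743, 0.0, 1.484]
force: [-1.8, 0.5, -1.3]
gripper_width: 0.0003
finger_force: 0.0
```

```bash
python3 - <<'E'
from h import *
xl,zl=lid(0); Rt=np.c_[ey,xl,-zl]
go(H-.205*xl+.002*zl,Rt); s=ctrl.sense();print(tcp()[1].T@s['force'])
E
```

```text
turn [-0.1245 -0.0002  0.0005] shift now [0.002  0.0022 0.0284] shift after turn [ 0.002  -0.0013  0.0285]
[ 0.2978 -2.2186  0.4953]
```

Call:
drive_tool(
  motion=[
    [[-0.05,0,0,0,0.0003,0.01025,0],[-0.05,0,0,0,0.0003,0.01025,0],[-0.0245,0,0,0,0,0.003,0],[0,0,0,0,0,0.001,0],[0,0,0,0,0,0.001,0]],
  ],
)

```text
clock: 5.12
ee_pos: [0.4992, -0.0086, 0.1056]
eef_rot: [2.615, -0.0, 1.484]
force: [-1.9, -0.5, 1.5]
gripper_width: 0.0006
finger_force: 1.2
```

```bash
python3 - <<'E'
from h import *
xl,zl=lid(0); Rt=np.c_[ey,xl,-zl]
go(H-.205*xl+.002*zl,Rt); s=ctrl.sense();print(tcp()[1].T@s['force'])
E
```

```text
turn [ 0.0031 -0.0002  0.0003] shift now [ 0.002  -0.0051  0.0044] shift after turn [ 0.002  -0.0051  0.0044]
[-0.6841 -0.8311 -2.2533]
```

Call:
drive_tool(
  motion=[
    [[0,0,0,0,0,0.001,0],[0,0,0,0,0,0.001,0],[0,0,0,0,0,0.001,0],[0,0,0,0,0,0.0005,0],[0,0,0,0,0,0,0]],
  ],
)

```text
clock: 5.53
ee_pos: [0.5012, -0.0088, 0.102]
eef_rot: [2.616, -0.0, 1.484]
force: [-7.2, 1.4, 7.0]
gripper_width: 0.0002
finger_force: 4.9
```

Call:
drive_tool(
  motion=[
    [[0,0,0,0,0,0.0005,0],[0,0,0,0,0,0.0005,0],[0,0,0,0,0,0,0]],
  ],
)

```text
clock: 5.78
ee_pos: [0.5016, -0.0088, 0.1013]
eef_rot: [2.617, -0.0, 1.484]
force: [-9.6, 0.6, 9.5]
gripper_width: 0.0004
finger_force: 7.2
```

Call:
drive_tool(
  motion=[
    [[0,0,0,0,0,0.0005,0],[0,0,0,0,0,0.0005,0],[0,0,0,0,0,0,0]],
  ],
)

```text
clock: 6.03
ee_pos: [0.5021, -0.0089, 0.1006]
eef_rot: [2.617, -0.0, 1.484]
force: [-12.4, 1.5, 12.9]
gripper_width: 0.0006
finger_force: 8.7
```

Call:
drive_tool(
  motion=[
    [[0,0,0,0,0,0.0005,0],[0,0,0,0,0,0,0],[0,0,0,0,0,0,0]],
  ],
)

```text
clock: 6.28
ee_pos: [0.5022, -0.0089, 0.1002]
eef_rot: [2.617, -0.0, 1.484]
force: [-13.6, 0.3, 14.2]
gripper_width: 0.0005
finger_force: 9.5
```

Call:
drive_tool(
  motion=[
    [[0,0,0,0,0,-0.0015,0],[0,0,0,0,0,-0.0015,0],[0,0,0,0,0,0,0]],
  ],
)

```text
clock: 6.53
ee_pos: [0.5015, -0.0089, 0.1027]
eef_rot: [2.615, -0.0, 1.484]
force: [-0.1, -0.3, 0.6]
gripper_width: 0.0004
finger_force: 0.0
```

Call:
drive_tool(
  motion=[
    [[0,0,0,0,0,-0.0015,0],[0,0,0,0,0,-0.0015,0],[0,0,0,0,0,0,0]],
  ],
)

```text
clock: 6.78
ee_pos: [0.4995, -0.0087, 0.1047]
eef_rot: [2.616, -0.0, 1.484]
force: [0.2, 0.1, 1.1]
gripper_width: 0.0004
finger_force: 0.0
```

Call:
drive_tool(
  motion=[
    [[0,0,0,0,0,-0.03,0],[0,0,0,0,0,-0.03,0],[0,0,0,0,0,-0.03,0],[0,0,0,0,0,-0.03,0],[0,0,0,0,0,0,0]],
  ],
)

```text
clock: 7.2
ee_pos: [0.441, -0.0034, 0.2151]
eef_rot: [2.605, -0.0, 1.484]
force: [1.9, 0.4, 1.1]
gripper_width: 0.0004
finger_force: 0.0
```

```bash
python3 - <<'E'
from h import *
xl,zl=lid(0); Rt=np.c_[ey,xl,-zl]
hs=H-.15*xl-.15*ey-.006*zl; print(hs)
go(hs+.11*zl-.04*ey,Rt)
c=cam('wrist'); p,Rm=tcp(); print(Rm.T@(c['o']-p), Rm.T@c['R'].T, proj(c,hs)); print(ctrl.sense()['joint_pos'])
E
```

```text
[ 0.5355 -0.1604  0.1198]
turn [ 0.0126 -0.0006  0.0001] shift now [-0.1881  0.0453  0.0269] shift after turn [-0.1881  0.0457  0.0264]
[ 0.0747  0.0009 -0.1468] [[-0.0002 -0.9577 -0.2879]
 [ 1.     -0.0011  0.003 ]
 [-0.0031 -0.2879  0.9577]] [296.8296 321.882 ]
[-0.0502 -0.5524  2.4482 -0.0282  0.7125  0.0531]
```

Call:
drive_tool(
  motion=[
    [[0,0,0,-0.03,0.009,0,0],[0,0,0,-0.03,0.009,0,0],[0,0,0,-0.03,0.009,0,0],[0,0,0,-0.03,0.009,0,0],[0,0,0,-0.03,0.009,0,0],[0,0,0,0,0,0,0],[0,0,0,0,0,0,0]],
  ],
)

```text
clock: 7.83
ee_pos: [0.4645, -0.158, 0.2291]
eef_rot: [2.619, -0.001, 1.479]
force: [0.2, 0.6, -1.0]
gripper_width: 0.0003
finger_force: 0.0
```

```bash
python3 - <<'E'
from h import *
import pickle
xl,zl=lid(0); hs=H-.15*xl-.15*ey-.006*zl
d={n:cam(n) for n in ['scene','side','wrist']}; pickle.dump(d,open('d1.pkl','wb'))
for n in d: print(n,proj(d[n],hs),d[n]['o'])
w=d['wrist']; u,v=proj(w,hs).astype(int)
a=cv2.resize(w['img'],(512,384))
b=[]
for n in ['scene','side']:
    u,v=proj(d[n],hs).astype(int); b.append(cv2.resize(d[n]['img'][v-24:v+24,u-32:u+32],(256,192),interpolation=cv2.INTER_CUBIC)); print(u,v)
save('hasp',np.hstack([a,np.vstack(b)]))
E
```

```text
scene [213.457  176.4853] [1.3227 0.292  1.1342]
side [303.0432 168.453 ] [0.2026 0.3792 0.9905]
wrist [263.6106 185.8926] [ 0.3986 -0.0751  0.3542]
213 176
303 168
```

View pics/hasp.png

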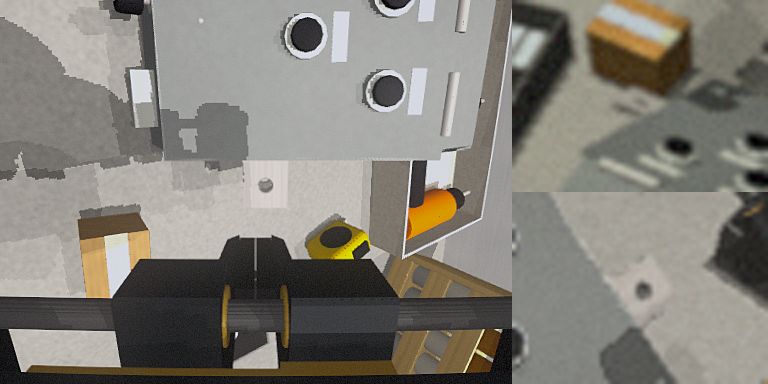

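The wrist view shows the lid shut with the hasp hole at (265.5,185), against a predicted (263.6,186). The side crop puts it at (643,290), which also agrees. Now on to the pin.

```bash
python3 - <<'E'
from h import *
import pickle
d=pickle.load(open('d1.pkl','rb')); w=d['wrist']
g=cv2.cvtColor(w['img'],cv2.COLOR_RGB2GRAY)[170:202,248:284]; 
n,l,st,ce=cv2.connectedComponentsWithStats((g<135).astype(np.uint8)); print([(s[4],c+[248,170]) for s,c in zip(st[1:],ce[1:])])
print(tri((w,265.5,185),(d['side'],303.75,168.5)))
xl,zl=lid(0)
for u,v in [(163,160),(300,160),(400,156)]:
    r=ray(w,u,v); P=H+.002*zl; q=w['o']+r*((P-w['o'])@zl/(r@zl)); print('edge',(q-H)@xl,(q-H)@ey)
y=np.radians(98.5); a=np.array([np.cos(y),np.sin(y),0]); Rt=np.c_[a,np.cross(-ez,a),-ez]
go(np.array([.505,.293,.27]),Rt)
E
```

```text
[(np.int32(21), array([263.8095, 181.9524])), (np.int32(55), array([266.2909, 188.1818]))]
(array([ 0.5303, -0.1555,  0.1308]), [np.float64(0.8239292125822056), np.float64(0.24144994482399001)])
edge -0.23537804317211838 -0.12513693921408475
edge -0.11967979247672203 -0.12532263488230277
edge -0.03495323518658476 -0.12175060251322174
turn [ 0.5203  0.0599 -0.2294] shift now [ 0.45   0.022 -0.034] shift after turn [ 0.4371  0.1065 -0.0411]
```

Call:
drive_tool(
  motion=[
    [[0,0,0,0.03,0.0015,-0.0023,0.6],[0,0,0,0.03,0.0015,-0.0023,0.6],[0,0,0,0.03,0.0015,-0.0023,0.6],[0,0,0,0.03,0.0015,-0.0023,0.6],[0,0,0,0.03,0.0015,-0.0023,0.6],[0,0,0,0.03,0.0015,-0.0023,0.6],[0,0,0,0.03,0.0015,-0.0023,0.6],[0,0,0,0.03,0.0015,-0.0023,0.6],[0,0,0,0.03,0.0015,-0.0023,0.6],[0,0,0,0.03,0.0015,-0.0023,0.6],[0,0,0,0.03,0.0015,-0.0023,0.6],[0,0,0,0.03,0.0015,-0.0023,0.6],[0,0,0,0.03,0.0015,-0.0023,0.6],[0,0,0,0.03,0.0015,-0.0023,0.6],[0,0,0,0.03,0.0015,-0.0023,0.6]],
  ],
)

```text
clock: 9.23
ee_pos: [0.5042, 0.295, 0.2714]
eef_rot: [2.616, 0.0, 1.488]
force: [1.6, -0.0, -0.3]
gripper_width: 0.0528
finger_force: 0.0
```

Call:
drive_tool(
  motion=[
    [[0.0867,0.01,-0.0382,0,0,0,0.6],[0.0867,0.01,-0.0382,0,0,0,0.6],[0.0867,0.01,-0.0382,0,0,0,0.6],[0.0867,0.01,-0.0382,0,0,0,0.6],[0.0867,0.01,-0.0382,0,0,0,0.6],[0.0867,0.01,-0.0382,0,0,0,0.6],[0,0,0,0,0,0,0.6],[0,0,0,0,0,0,0.6]],
  ],
)

```text
clock: 9.9
ee_pos: [0.5059, 0.2927, 0.2708]
eef_rot: [3.139, 0.003, 1.718]
force: [-0.0, -0.3, 0.6]
gripper_width: 0.0529
finger_force: 0.0
```

```bash
python3 - <<'E'
from h import *
y=np.radians(98.5); a=np.array([np.cos(y),np.sin(y),0]); Rt=np.c_[a,np.cross(-ez,a),-ez]
go(np.array([.505,.293,.27]),Rt)
w=cam('wrist'); print(proj(w,[.505,.293,.145]),proj(w,[.505,.293,.085])); save('pin',w['img'],1.5)
E
```

```text
turn [ 0.0025  0.0029 -0.0011] shift now [ 0.0005 -0.0008  0.0008] shift after turn [ 0.0005 -0.0008  0.0008]
[252.8628 187.4519] [253.0414 172.3559]
```

View pics/pin.png

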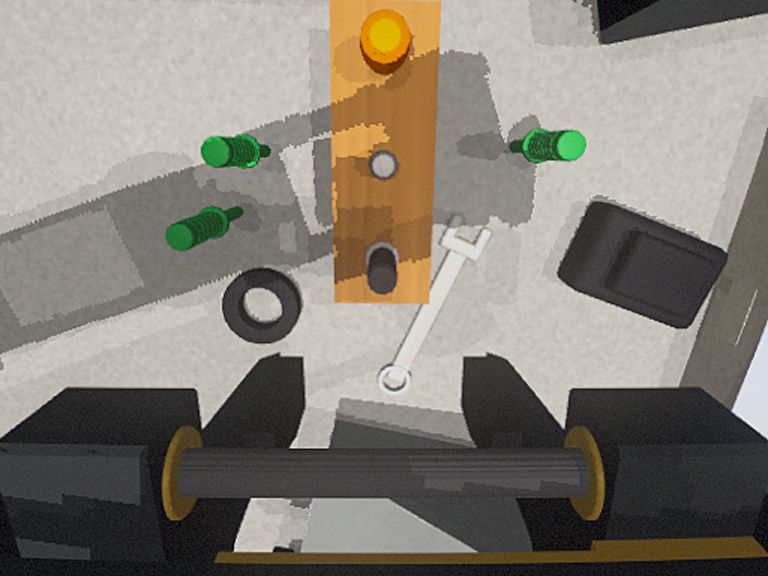

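The pin's grip top is at (382,279) in this 1.5x view, within about 1.5 mm of prediction. The punch is at (383,165) and the screwdriver at (386,36). Descending to grip.

Call:
drive_tool(
  motion=[
    [[0,0,0,0.0001,0.0001,0.014,0.6],[0,0,0,0.0001,0.0001,0.014,0.6],[0,0,0,0.0001,0.0001,0.014,0.6],[0,0,0,0.0001,0.0001,0.014,0.6],[0,0,0,0.0001,0.0001,0.014,0.6],[0,0,0,0.0001,0.0001,0.014,0.6],[0,0,0,0.0001,0.0001,0.014,0.6],[0,0,0,0.0001,0.0001,0.014,0.6],[0,0,0,0.0001,0,0.014,0.6],[0,0,0,0.0001,0,0.014,0.6],[0,0,0,0.0001,0,0.014,0.6],[0,0,0,0,0,0.014,0.6],[0,0,0,0,0,0,0.6]],
  ],
)

```text
clock: 11.03
ee_pos: [0.5035, 0.2922, 0.101]
eef_rot: [-3.14, 0.004, 1.719]
force: [0.5, -0.7, -0.8]
gripper_width: 0.0525
finger_force: 0.0
```

Call:
drive_tool(
  motion=[
    [[0,0,0,0,0,0,0],[0,0,0,0,0,0,0],[0,0,0,0,0,0,0],[0,0,0,0,0,0,0],[0,0,0,0,0,0,0],[0,0,0,0,0,0,0]],
  ],
)

```text
clock: 11.53
ee_pos: [0.5075, 0.293, 0.1047]
eef_rot: [3.138, 0.002, 1.718]
force: [-0.8, 0.1, 3.3]
gripper_width: 0.017
finger_force: 29.9
```

Call:
drive_tool(
  motion=[
    [[0,0,0,0,0,-0.005,0],[0,0,0,0,0,-0.01,0],[0,0,0,0,0,-0.015,0],[0,0,0,0,0,-0.015,0],[0,0,0,0,0,-0.015,0],[0,0,0,0,0,-0.015,0],[0,0,0,0,0,-0.02,0],[0,0,0,0,0,-0.02,0],[0,0,0,0,0,-0.02,0],[0,0,0,0,0,-0.02,0],[0,0,0,0,0,0,0]],
  ],
)

```text
clock: 12.45
ee_pos: [0.5093, 0.2942, 0.2649]
eef_rot: [3.13, -0.001, 1.718]
force: [1.4, -0.1, -0.0]
gripper_width: 0.0172
finger_force: 29.9
```

```bash
python3 - <<'E'
from h import *
xl,zl=lid(0); Rt=np.c_[ey,xl,-zl]; hs=H-.15*xl-.15*ey-.006*zl
L=.064+.042-.019
go(hs+(.03+L)*zl,Rt)
E
```

```text
turn [-0.5101 -0.0637  0.2282] shift now [-0.44   -0.0981  0.0422] shift after turn [-0.4506 -0.0157  0.0415]
```

Call:
drive_tool(
  motion=[
    [[-0.085,-0.0106,0.038,0,0,0,0],[-0.085,-0.0106,0.038,0,0,0,0],[-0.085,-0.0106,0.038,0,0,0,0],[-0.085,-0.0106,0.038,0,0,0,0],[-0.085,-0.0106,0.038,0,0,0,0],[-0.085,-0.0106,0.038,0,0,0,0],[0,0,0,0,0,0,0]],
  ],
)

```text
clock: 13.03
ee_pos: [0.5034, 0.2921, 0.2554]
eef_rot: [2.628, 0.008, 1.485]
force: [-1.8, 0.7, -1.9]
gripper_width: 0.0171
finger_force: 29.9
```

Call:
drive_tool(
  motion=[
    [[0,0,0,-0.0282,-0.001,0.001,0],[0,0,0,-0.0282,-0.001,0.001,0],[0,0,0,-0.0282,-0.001,0.001,0],[0,0,0,-0.0282,-0.001,0.001,0],[0,0,0,-0.0282,-0.001,0.001,0],[0,0,0,-0.0282,-0.001,0.001,0],[0,0,0,-0.0282,-0.001,0.001,0],[0,0,0,-0.0282,-0.001,0.001,0],[0,0,0,-0.0282,-0.001,0.001,0],[0,0,0,-0.0282,-0.001,0.001,0],[0,0,0,-0.0282,-0.001,0.001,0],[0,0,0,-0.0282,-0.001,0.001,0],[0,0,0,-0.0282,-0.001,0.001,0],[0,0,0,-0.0282,-0.001,0.001,0],[0,0,0,-0.0282,-0.001,0.001,0],[0,0,0,-0.0282,-0.001,0.001,0],[0,0,0,0,0,0,0],[0,0,0,0,0,0,0]],
  ],
)

```text
clock: 14.53
ee_pos: [0.4615, -0.158, 0.2394]
eef_rot: [2.626, 0.004, 1.481]
force: [0.4, 0.5, -1.1]
gripper_width: 0.0168
finger_force: 30.0
```

```bash
python3 - <<'E'
from h import *
import pickle
xl,zl=lid(0); Rt=np.c_[ey,xl,-zl]; hs=H-.15*xl-.15*ey-.006*zl
L=.064+.042-.019
go(hs+(.03+L)*zl,Rt)
d={n:cam(n) for n in ['scene','side','wrist']}; pickle.dump(d,open('d2.pkl','wb'))
p,Rm=tcp(); tip=p+Rm[:,2]*L; col=p+Rm[:,2]*(.042-.019)
for n in d: print(n,'hasp',proj(d[n],hs),'tip',proj(d[n],tip),'col',proj(d[n],col))
w=d['wrist']['img'][110:302,190:350]
s=d['side']; u,v=proj(s,hs).astype(int)
save('ins',np.hstack([cv2.resize(w,(480,576),interpolation=cv2.INTER_CUBIC),cv2.resize(s['img'][v-60:v+12,u-20:u+20],(320,576),interpolation=cv2.INTER_CUBIC)])); print(u,v)
E
```

```text
turn [-0.0084  0.0047 -0.0003] shift now [0.0042 0.0044 0.0235] shift after turn [0.0041 0.0042 0.0236]
scene hasp [213.457  176.4853] tip [216.9038 161.5732] col [220.777  143.7651]
side hasp [303.0432 168.453 ] tip [312.9249 166.0148] col [324.1769 161.1332]
wrist hasp [260.9031 181.8859] tip [255.0122 201.3417] col [255.067  235.5983]
303 168
```

View pics/ins.png

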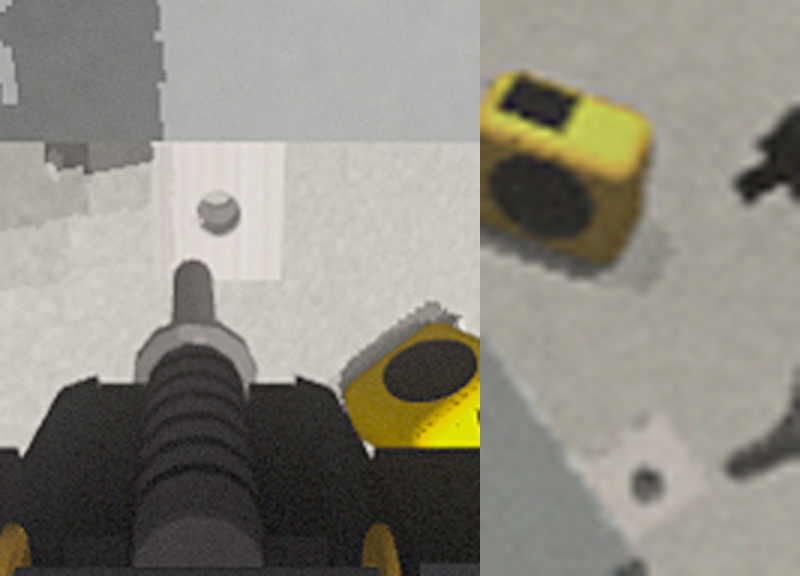

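The wrist crop shows the hole at (218,213), the pin nose at (193,262) and the axis well aligned with the tool. Correcting and approaching to about 10 mm above.

Call:
drive_tool(
  motion=[
    [[-0.0084,0.0047,0,0.0025,0.003,0.008,0],[0,0,0,0.0026,0.0032,0.01,0],[0,0,0,0,0,0.01,0],[0,0,0,0,0,0.01,0],[0,0,0,0,0,0.003,0],[0,0,0,0,0,0,0],[0,0,0,0,0,0,0],[0,0,0,0,0,0,0]],
  ],
)

```text
clock: 15.35
ee_pos: [0.4881, -0.1532, 0.2071]
eef_rot: [2.617, 0.001, 1.486]
force: [0.8, -1.1, -0.6]
gripper_width: 0.017
finger_force: 30.0
```

```bash
python3 - <<'E'
from h import *
import pickle
xl,zl=lid(0); Rt=np.c_[ey,xl,-zl]; hs=H-.15*xl-.15*ey-.006*zl
L=.064+.042-.019
go(hs+.0017*xl+.0008*ey+L*zl,Rt)
d={n:cam(n) for n in ['scene','side','wrist']}; pickle.dump(d,open('d3.pkl','wb'))
p,Rm=tcp(); nose=p+Rm[:,2]*(L-.005); col=p+Rm[:,2]*(.042-.019)
for n in d: print(n,'hasp',proj(d[n],hs),'nose',proj(d[n],nose),'col',proj(d[n],col))
w=d['wrist']['img'][130:250,205:305]
s=d['side']; u,v=proj(s,hs).astype(int)
save('ins2',np.hstack([cv2.resize(w,(480,576),interpolation=cv2.INTER_CUBIC),cv2.resize(s['img'][v-36:v+18,u-10:u+20],(320,576),interpolation=cv2.INTER_CUBIC)])); print(u,v)
E
```

```text
turn [ 0.0009 -0.0007  0.003 ] shift now [-0.0022 -0.0005  0.0126] shift after turn [-0.0022 -0.0005  0.0126]
scene hasp [213.457  176.4853] nose [214.8527 172.1458] col [218.4097 155.9484]
side hasp [303.0432 168.453 ] nose [304.6399 167.0399] col [314.3734 162.8931]
wrist hasp [251.6961 200.5846] nose [254.9574 204.2965] col [255.0046 236.7191]
303 168
```

View pics/ins2.png

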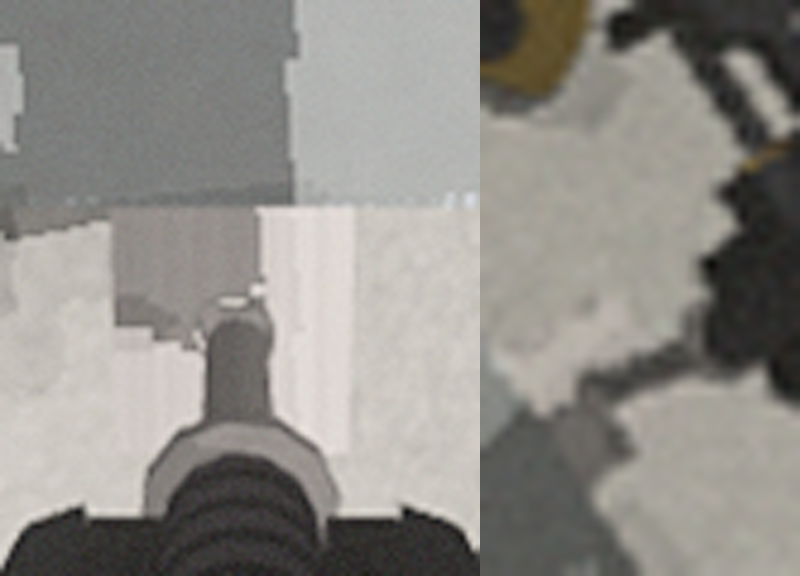

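Wrist crop: nose centred at column 238 on the hole. The hole centre is near row 335, and extrapolating the pin axis overshoots by about 2.5 mm in tool +x. Correcting that and moving closer.

Call:
drive_tool(
  motion=[
    [[0,0,0,-0.0025,0,0.003,0],[0,0,0,0,0,0.004,0],[0,0,0,0,0,0.003,0],[0,0,0,0,0,0,0],[0,0,0,0,0,0,0],[0,0,0,0,0,0,0]],
  ],
)

```text
clock: 16.0
ee_pos: [0.4926, -0.1561, 0.198]
eef_rot: [2.618, 0.001, 1.486]
force: [-0.4, 0.2, -0.9]
gripper_width: 0.0169
finger_force: 30.0
```

```bash
python3 - <<'E'
from h import *
xl,zl=lid(0); Rt=np.c_[ey,xl,-zl]; hs=H-.15*xl-.15*ey-.006*zl
L=.064+.042-.019
go(hs+.0017*xl+.0008*ey+L*zl,Rt)
W=cam('wrist')
p,Rm=tcp(); nose=p+Rm[:,2]*(L-.005)
print('hasp',proj(W,hs+.0017*xl+.0008*ey),'nose',proj(W,nose))
save('ins3',W['img'][160:250,205:305],6)
E
```

```text
turn [ 0.0002 -0.0008  0.0026] shift now [ 0.0003 -0.0001  0.0023] shift after turn [ 0.0003 -0.0001  0.0023]
hasp [254.7703 201.0018] nose [255.1144 204.2551]
```

View pics/ins3.png

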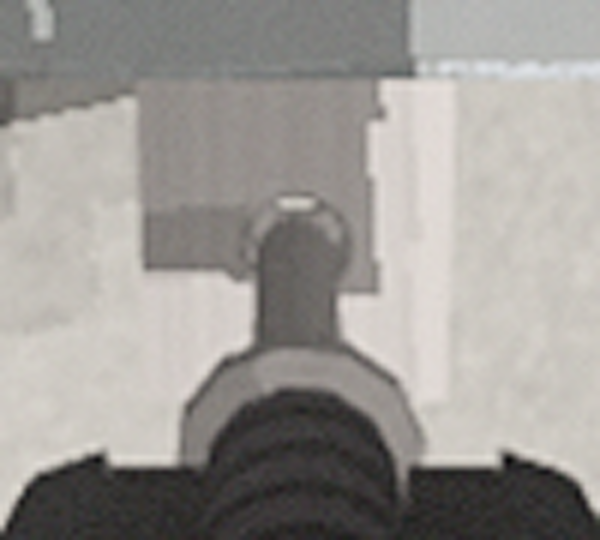

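Hole centre is at (297,244) and the nose at (297,258), about 7 mm short of the plane: aligned to under 1 mm. Inserting.

Call:
drive_tool(
  motion=[
    [[0,0,0,-0.0005,0,0.003,0],[0,0,0,0,0,0.003,0],[0,0,0,0,0,0.003,0],[0,0,0,0,0,0,0],[0,0,0,0,0,0,0]],
  ],
)

```text
clock: 16.47
ee_pos: [0.497, -0.1569, 0.19]
eef_rot: [2.618, 0.001, 1.486]
force: [-0.7, 0.1, -1.7]
gripper_width: 0.0172
finger_force: 30.0
```

Call:
drive_tool(
  motion=[
    [[0,0,0,0,0,0.003,0],[0,0,0,0,0,0.003,0],[0,0,0,0,0,0,0],[0,0,0,0,0,0,0]],
  ],
)

```text
clock: 16.8
ee_pos: [0.5, -0.1572, 0.1849]
eef_rot: [2.618, 0.001, 1.486]
force: [0.2, -0.3, -0.8]
gripper_width: 0.0173
finger_force: 30.0
```

Call:
drive_tool(
  motion=[
    [[0,0,0,0,0,0.004,0],[0,0,0,0,0,0.004,0],[0,0,0,0,0,0.004,0],[0,0,0,0,0,0.004,0],[0,0,0,0,0,0.002,0],[0,0,0,0,0,0,0]],
  ],
)

```text
clock: 17.3
ee_pos: [0.5089, -0.1578, 0.1687]
eef_rot: [2.619, 0.0, 1.486]
force: [-0.8, -0.8, -0.8]
gripper_width: 0.0172
finger_force: 30.0
```

Call:
drive_tool(
  motion=[
    [[0,0,0,0,0,0.003,0],[0,0,0,0,0,0.003,0],[0,0,0,0,0,0.003,0],[0,0,0,0,0,0.003,0],[0,0,0,0,0,0,0]],
  ],
)

```text
clock: 17.72
ee_pos: [0.515, -0.1584, 0.1585]
eef_rot: [2.618, 0.0, 1.486]
force: [-0.0, -0.4, -2.2]
gripper_width: 0.0178
finger_force: 30.0
```

Call:
drive_tool(
  motion=[
    [[0,0,0,0,0,0.004,0],[0,0,0,0,0,0.004,0],[0,0,0,0,0,0.004,0],[0,0,0,0,0,0.004,0],[0,0,0,0,0,0.001,0],[0,0,0,0,0,0,0]],
  ],
)

```text
clock: 18.22
ee_pos: [0.5234, -0.1591, 0.1439]
eef_rot: [2.618, 0.0, 1.486]
force: [-0.3, 0.4, -1.3]
gripper_width: 0.0172
finger_force: 30.0
```

Call:
drive_tool(
  motion=[
    [[0,0,0,0,0,0.001,0],[0,0,0,0,0,0.001,0],[0,0,0,0,0,0.001,0],[0,0,0,0,0,0,0]],
  ],
)

```text
clock: 18.55
ee_pos: [0.5252, -0.1595, 0.1422]
eef_rot: [2.617, 0.001, 1.486]
force: [-0.5, 0.3, -1.7]
gripper_width: 0.0173
finger_force: 30.0
```

```bash
python3 - <<'E'
from h import *
xl,zl=lid(0); Rt=np.c_[ey,xl,-zl]; hs=H-.15*xl-.15*ey-.006*zl
go(hs+.0017*xl+.0003*ey+.023*zl,Rt); print(tcp()[1].T@ctrl.sense()['force'])
E
```

```text
turn [ 0.0009 -0.0005  0.0028] shift now [ 0.0003 -0.0005  0.0015] shift after turn [ 0.0003 -0.0005  0.0015]
[ 0.2749 -1.2643  1.2208]
```

Call:
drive_tool(
  motion=[
    [[0,0,0,0,0,0.001,0],[0,0,0,0,0,0.001,0],[0,0,0,0,0,0,0]],
  ],
)

```text
clock: 18.8
ee_pos: [0.5258, -0.1596, 0.1413]
eef_rot: [2.617, 0.001, 1.487]
force: [-12.6, 1.2, 11.1]
gripper_width: 0.017
finger_force: 30.0
```

Call:
drive_tool(
  motion=[
    [[0,0,0,0,0,0.001,0],[0,0,0,0,0,0.0005,0],[0,0,0,0,0,0,0]],
  ],
)

```text
clock: 19.05
ee_pos: [0.5264, -0.1596, 0.1405]
eef_rot: [2.617, 0.001, 1.487]
force: [-18.8, 1.4, 18.4]
gripper_width: 0.0171
finger_force: 30.1
```

Collar is seated (normal force rising at the expected depth). Relaxing slightly, releasing and retreating.

Call:
drive_tool(
  motion=[
    [[0,0,0,0,0,-0.0015,0],[0,0,0,0,0,0,0.5],[0,0,0,0,0,0,0.5],[0,0,0,0,0,0,0.5],[0,0,0,0,0,0,0.5],[0,0,0,0,0,0,0.5]],
  ],
)

```text
clock: 19.55
ee_pos: [0.5262, -0.1595, 0.1402]
eef_rot: [2.617, 0.001, 1.486]
force: [-0.5, 0.2, 0.1]
gripper_width: 0.0437
finger_force: 0.0
```

Call:
drive_tool(
  motion=[
    [[0,0,0,0,0,-0.01,0.5],[0,0,0,0,0,-0.015,0.5],[0,0,0,0,0,-0.02,0.5],[0,0,0,0,0,-0.02,0.5],[0,0,0,0,0,-0.02,0.5],[0,0,0,0,0,-0.02,0.5],[0,0,0,0,0,0,0.5],[0,0,0,0,0,0,0.5]],
  ],
)

```text
clock: 20.22
ee_pos: [0.4742, -0.1555, 0.2329]
eef_rot: [2.614, 0.002, 1.486]
force: [-0.6, 0.4, 0.1]
gripper_width: 0.0443
finger_force: 0.0
```

```bash
python3 - <<'E'
from h import *
xl,zl=lid(0); hs=H-.15*xl-.15*ey-.006*zl+.0017*xl+.0008*ey
W=cam('wrist'); s=cam('side')
print(ctrl.sense()['force'],'hasp',proj(W,hs),'top',proj(W,hs+.065*zl)); u,v=proj(s,hs).astype(int)
save('fin',np.hstack([cv2.resize(W['img'],(512,384)),cv2.resize(s['img'][v-36:v+36,u-25:u+25],(267,384),interpolation=cv2.INTER_CUBIC)]))
E
```

```text
[-0.7693  0.3516  0.2622] hasp [252.5311 186.1279] top [252.2764 210.6067]
```

View pics/fin.png

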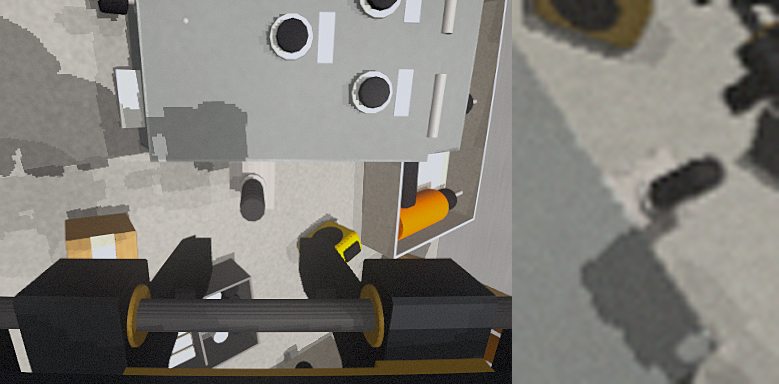

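The pin stands in the hasp with its collar on the tab: grip top at (253,208), predicted (252,211). The gripper is clear and the lid stayed down when I unloaded it. Handing in.

```bash
python3 -c "
from workcell import ctrl
print(ctrl.finish_job())"
```

```text
the job is handed in; nothing more can be done
None
```

I handed the job in at about 20 s of the 59 s allowed, but the hand-in returned no verdict. The lid held shut when I took the pressing force off. In the last image the pin is through the hasp with its collar on the tab, and the gripper is clear.

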